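# Bearing temperature check on the peg machine

## Task

Take the peg machine out of gear by moving its lever to upright, in the middle of the three notches. Then pick up the infrared thermometer, aim it square at the round dull patch on the sloping bearing cap with its lens about 100 mm from the patch, and hold it still there for two seconds without touching the machine with it. Finally set the thermometer gently back down, flat on its underside in the middle of its board, with the lever still in its notch and the mallet, the bundle of blanks and the wax tin left where they are.

Things in the scene. Friction and masses are not known exactly. Their poses are not given: they have to be found in the camera images.
- machine: Olive-green cast bench machine, fixed: casting 140 (x) x 260 (y) x 130 mm on a 20 mm wooden base of 200 x 320 mm; top of the casting 150 mm above the bench, bolted top plate and bolt heads to 164 mm. Origin: centre of the underside of its base, x and y as just given, z up. A short dark cutter nose (90 mm dia) sticks out of its +y end and, from it, a square blank to y = +230 mm; the sloping bearing cap is on its -y end; the lever stands on its -x face.
- lever (a joint): Gear lever on the machine's -x face: 10 mm steel rod with a black ball knob on top. Value in rad: 0 is upright in the middle notch, which two small brass studs flank; positive leans towards the machine's +y, negative towards its -y (the other notches are at about +0.55 and -0.55, stops at +-0.75). It starts leaning to the positive side. It stays where it is left (friction, about 2 N at the ball moves it; no spring).
- lever_ball (a point): Centre of the lever's ball knob, 36 mm in diameter, 130 mm from the pivot; clear of everything above the notched steel plate, whose rim lies 87 mm from the pivot.
- lever_pivot (a point): Pivot of the lever, 115 mm above the bench; the ball moves round it in a circle in the upright plane through the machine's y axis (the pivot axis is the machine's x).
- cap: Sloping bearing cap on the machine's -y end: steel disc 76 mm across with six bolt heads on a 90 mm round green housing, and in its centre a dull black flat patch 40 mm across. Origin: centre of the patch's face, 125 mm above the bench. z: straight out of the face, pointing away from the machine (along its -y) and up, 35 degrees above level. x: the machine's x, level.
- thermometer: Loose infrared thermometer, a straight grey bar, 0.13 to 0.25 kg: body 130 long x 34 wide x 40 mm high, with a stepped round black nose 25 mm long at its front; 155 mm overall. Origin: centre of its underside, 80 mm behind the lens face and 75 mm ahead of the tail; x along the bar towards the lens, z up out of its top (screen and button), y across (34 mm, the width to grip). It looks along its +x.
- lens (a point): Centre of the lens face, at (80, 0, 20) mm in the thermometer's frame.
- spot (a point): Point on the thermometer's line of sight 100 mm ahead of the lens, at (180, 0, 20) mm in its frame.
- rest: Thermometer's board, plywood 240 (x) x 140 (y) x 12 mm, fixed on the bench. Origin: centre of its underside. The thermometer starts on it, lens roughly towards the board's +x.
- mallet: Bystander: wooden mallet lying down, head 110 x 85 x 85 mm, handle 200 mm along +y. Origin: centre of the head's underside.
- blanks: Bystander: bundle of split wooden blanks, 150 (x) x 60 x 36 mm. Origin: centre of its underside.
- wax_tin: Bystander: plain aluminium tin, 70 mm dia, 60 mm high. Origin: centre of its underside.
Mind the look-alikes: they are no part of the job. Of the things like the thermometer, leave any that is orange; of the rest the smaller one is meant.

How it is judged:
On the way, in this order (a step that is already met when the one before it is completed fails the run):
1. the lever stands in the middle notch (within 0.09 rad of upright) (value of joint lever between -0.09 and 0.09 rad), for 0.2 s.
2. lever still there, the thermometer is held still (under 0.02 m/s, 0.15 rad/s) 1.5 s, square to the patch within 12 degrees, the point 100 mm ahead of its lens within 20 mm of the patch centre (all of step 1 and distance between spot and cap below 0.02 m and angle between the x axis of thermometer and the z axis of cap, either way round below 0.21 rad and linear speed of thermometer below 0.02 m/s and angular speed of thermometer below 0.15 rad/s), for 1.5 s.
3. the thermometer, still in the fingers, is brought down to within 15 mm of the board's top (height (world z) of thermometer below 0.027 m and horizontal distance between thermometer and rest below 0.06 m and contact force between the fingers and thermometer above 0.3 N).
At the end, for the whole second after the job is handed in: The thermometer lies at rest flat on its underside on its board, its origin within 50 mm of the board's centre (either way round), and the lever is within 0.09 rad of upright (all of step 1 and horizontal distance between thermometer and rest below 0.05 m and height (world z) of thermometer between 0.008 and 0.017 m and angle between thermometer's own z axis and vertical below 0.1 rad and linear speed of thermometer below 0.02 m/s); the robot touches nothing.
It fails at once if the mallet is moved by more than 30 mm (distance of mallet from where it was at the start of the episode above 0.03 m).
It fails at once if the bundle of blanks is moved by more than 30 mm (distance of blanks from where it was at the start of the episode above 0.03 m).
It fails at once if the wax tin is moved by more than 30 mm (distance of wax_tin from where it was at the start of the episode above 0.03 m).
It fails at once if the thermometer touches the machine (over 2 N) (contact force between thermometer and machine above 2 N).
It also fails if it takes over 62 s, if anything falls off the work surface, if the arm or the gripper's body presses on something with over 40 N, if the wrist force passes 120 N, or if a joint passes its speed limit or range.

## Robot

A 6-joint arm with a two-finger parallel gripper is mounted at the origin on the work surface. World frame = base frame: x ahead of the robot, y to its left, z up, the work surface at z = 0. Lengths are in m, angles in rad, forces in N, time in s.
With the tool pointing down it reaches from about 0.25 to 0.775 m from the base axis. Payload 4 kg.
Tool frame: the origin (TCP) lies midway between the tips of the shut fingers; the grasp point (between the pads) lies 19 mm behind it; z points along the fingers, y is the line along which they close (so a half turn about z gives the same grasp; the last joint's range is limited). The gripper opens to 94 mm and grips with 3 to 60 N. Pads are 16 mm wide; open, the fingers measure 119 mm over their backs; the gripper's body (75 mm by 177 mm) begins 78 mm behind the grasp point.
Start: joints at [1.071, 0.087, 1.371, -0, 1.684, -0.103], TCP at [0.213, 0.507, 0.167] pointing down, gripper open.
Joint ranges: [-3.1, 3.1], [-0.76, 2.03], [0.27, 2.55], [-1.08, 4.22], [0.17, 2.65], [-2.57, 2.57]. Speed limits (rad/s): [2.79, 2.79, 3.14, 3.14, 3.14, 3.14].

## Interface

Orientations are given as [roll, pitch, yaw] about the fixed x, y, z axes, in that order (R = Rz(yaw) Ry(pitch) Rx(roll)).
In Python, from bench import get_obs, snapshot, close_job gives the robot as it stands. The module is installed in compiled form; this text tells all that it offers.
- The arm moves only by the tool drive_tool, never from a script. Its argument "commands" is a list of rows, each a list of 6 numbers: the shift along the tool's x, y, z in units of 0.04 m (1.0 is 0.04 m), then the turn, a rotation vector about the tool's x, y, z in units of 0.1 rad (1.0 is 0.1 rad). In form: [[dx, dy, dz, wx, wy, wz], ...]. A call has 1 to 20 rows; each row shifts and turns the commanded pose from where the row before left it, along the tool's axes as they then stand; what a row does not reach is not made up. A row lasts 1/8 s, in which the tool goes at most 62.5 mm and 10.7 degrees, less where a joint would pass 70% of its speed; a pose out of reach is approached as far as the arm can. A call with a number of a shift or a turn outside -1 to 1 is refused whole. A call with a gripper value outside its range is refused whole. "gripper" is the closure, from 0 (fully open) to 1 (shut), set as the call begins (left out, the last holds). The fingers move at their own pace and stop on an object; the grip force is fixed at half the most. Time passes only in rows, so rows that do not move let the fingers close. It gives the time, the measured TCP pose, the force, the opening and the grip force at its end, in the units of the state.
- get_obs(): the state, without advancing time (a new reading comes with each control period).
- snapshot(name): name is "side" or "top"; returns a dict with "image" (480x640x3 uint8, blue, green, red), "range_z" (480x640 float32, m along the optical axis (not along the pixel's ray), 0 where there is no reading), "fx", "fy", "cx", "cy" (pixels), "k1" (the pictures are not rectified: a ray, as slopes to the right and down, at radius r is drawn at 1 + k1 r^2 times it, then the intrinsics apply), "rvec" (rotation vector, rad) and "tvec" (3), from world to camera coordinates, as OpenCV has them. Camera axes: x right, y down, z forward; pixel columns grow to the right and rows downward; lengths in m; the calibration is good to about 2 mm. A picture is of the moment at which its call begins.
- close_job(): hands the job in; it is judged then, once.
The state is a dict: "time": time; "joint_positions": joint angles; "qvel": joint speeds; "joint_torque": joint torques, N m; "tool_pos": TCP position; "ee_rot": TCP orientation; "wrist_force": force on the tool from outside, world axes, zero at the start; "wrist_torque": the same for the moment, N m; "width": finger opening in m; "finger_force": force on a finger pad.
Only numpy, scipy, OpenCV 4.12 (cv2) and the standard library are available. Lean on these libraries where they do the work, as an engineer would, in place of code of your own. Each camera call takes 0.05 s, during which the arm holds its last target. There are 200 camera calls.

## Working session

There is one attempt and no reset: what is moved stays moved. The work goes in short steps, Python scripts to look and compute and a tool call to move; the robot and the scene stay as the last step left them, time stands still between calls to the robot, and variables do not carry over. Pictures are saved under pics/ and viewed, at most 10 in all, crops included, and the job is handed in when it is done.

Besides the shell and the picture viewer there is one more tool, called after "Request:" as name(argument=value, ...) on one line, values as JSON. drive_tool: Moves the arm, as the interface text tells. Its arguments: {"type":"object","properties":{"commands":{"type":"array"},"gripper":{"type":"number"}},"required":["commands"]}

```bash
mkdir -p pics
cat > h.py <<'E'
import numpy as np, cv2, pickle
from bench import get_obs, snapshot, close_job
from scipy.spatial.transform import Rotation as R
def snap(n,f):
    s=snapshot(n); cv2.imwrite(f'pics/{f}.png',s['image']); pickle.dump(s,open(f'{f}.pkl','wb')); return s
def cloud(s):
    v,u=np.mgrid[0:480,0:640].astype(float)
    x=(u-s['cx'])/s['fx']; y=(v-s['cy'])/s['fy']
    a,b=x.copy(),y.copy()
    for _ in range(10):
        k=1+s['k1']*(a*a+b*b); a,b=x/k,y/k
    z=s['range_z']; P=np.stack([a*z,b*z,z],-1)
    Rm=cv2.Rodrigues(np.array(s['rvec'],float))[0]
    W=(P-np.array(s['tvec']).reshape(3))@Rm
    W[z<=0]=np.nan
    return W
E
python3 - <<'E'
from h import *
for n in('side','top'):
    s=snap(n,n+'0'); print(n,s['fx'],s['k1'],s['rvec'],s['tvec'])
print(get_obs())
E
```

```text
side 467.16900563998814 -0.07633967370386004 [ 2.09223205 -0.65040542  0.32738528] [-0.46207126  0.25457157  0.94843169]
top 561.5944809825379 -0.16708499976768665 [ 2.14457832 -2.12269983  0.20412053] [-0.10350002  0.50489812  1.47617343]
{'time': 0.1, 'joint_positions': array([ 1.07089672e+00,  8.78981090e-02,  1.37208749e+00, -2.59234392e-05,
        1.68359566e+00, -1.03062166e-01]), 'qvel': array([ 0.00255082, -0.0020053 , -0.00490636,  0.00197097,  0.00067363,
       -0.00058056]), 'joint_torque': array([ 1.67704933e-03, -3.41252410e+01, -3.03301799e+01,  7.20139313e-02,
        3.04991647e-02, -8.59193028e-05]), 'tool_pos': array([0.2122983 , 0.50676091, 0.16561993]), 'ee_rot': array([-3.13961195e+00, -1.78959366e-04,  2.74475215e+00]), 'wrist_force': array([ 0.02761232, -0.83749732, -0.69933716]), 'wrist_torque': array([-0.01103037, -0.0643938 , -0.0089604 ]), 'finger_force': 0.0, 'width': 0.09401042898489989}
```

View pics/side0.png

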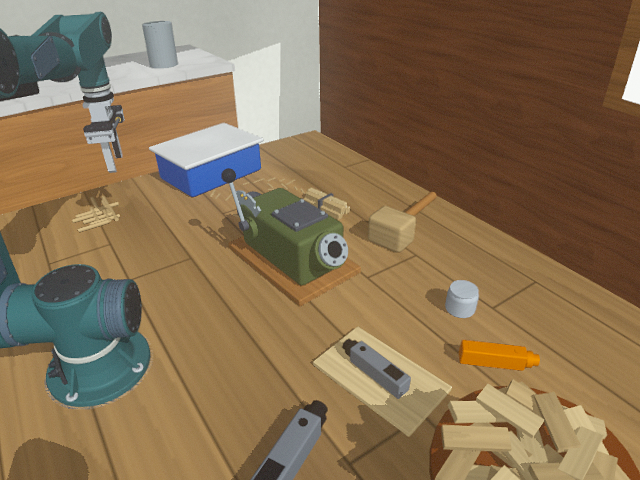

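View pics/top0.png

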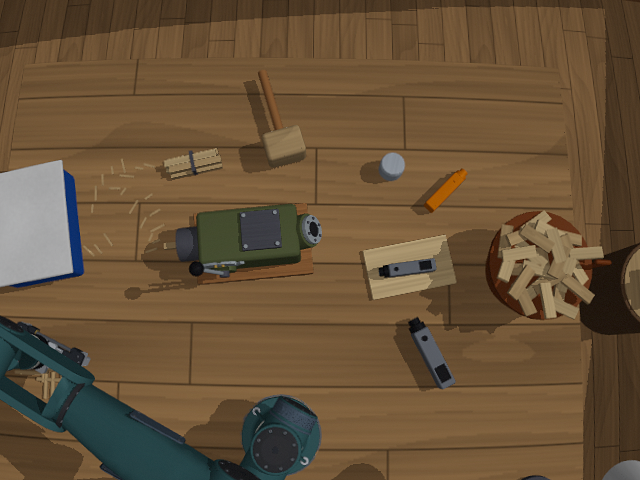

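The side view shows the lever ball at (228,176), the cap patch at (333,250) and the small thermometer on the board at (378,366). In the top view they are at (197,268), (313,229) and (407,268), with the nose at the left, towards the machine.

```bash
cat > m.py <<'E'
from h import *
for n,box in(('side',(310,400,320,415)),('top',(360,230,462,302))):
    s=pickle.load(open(n+'0.pkl','rb')); W=cloud(s); u0,v0,u1,v1=box
    sub=np.zeros((480,640),bool); 
    if n=='side': u0,v0,u1,v1=310,325,455,440
    sub[v0:v1,u0:u1]=1
    z=W[...,2]
    def rect(m,lab):
        p=W[m]; r=cv2.minAreaRect(p[:,:2].astype(np.float32)); print(n,lab,m.sum(),'z',np.median(p[:,2]).round(4),'c',np.round(r[0],4),'sz',np.round(r[1],4),'ang',round(r[2],2), 'med',np.median(p,0).round(4))
    rect(sub&(z>.045)&(z<.06),'thermo top')
    rect(sub&(z>.006)&(z<.017),'board')
    # near-nose: points 0.02..0.045
    rect(sub&(z>.025),'thermo all')
    mb=np.zeros_like(sub)
    if n=='side': mb[180:305,225:365]=1; cap=(333,250); ball=(228,176)
    else: mb[190:290,170:330]=1; cap=(313,229); ball=(197,268)
    x=W[...,0]
    rect(mb&(z>.157)&(z<.170)&(x>np.nanmedian(x[mb&(z>.145)])-.045),'plate')
    rect(mb&(z>.144)&(z<.156),'casting')
    rect(mb&(z>.012)&(z<.026),'base')
    uu=np.mgrid[0:480,0:640][::-1]
    d=np.hypot(uu[0]-cap[0],uu[1]-cap[1])
    k=(d<(14 if n=='side' else 14)); p=W[k]; p=p[~np.isnan(p[:,0])]
    med=np.median(p,0); p=p[np.linalg.norm(p-med,axis=1)<.045]
    for _ in range(4):
        c=p.mean(0); nn=np.linalg.svd(p-c)[2][2]; e=abs((p-c)@nn); p=p[e<max(.003,1.5*np.median(e))]
    nn*=np.sign(nn[2]); print(n,'cap plane n',nn.round(3),'c',c.round(4),len(p),'at px',W[cap[1],cap[0]].round(4),'elev',np.degrees(np.arcsin(nn[2])).round(1),'az',np.degrees(np.arctan2(nn[1],nn[0])).round(1))
    # dark patch: dark pixels near cap
    g=s['image'].max(-1); dk=(d<11)&(g<60); p=W[dk];print('patch',dk.sum(),np.nanmean(p,0).round(4),np.c_[uu[0][dk],uu[1][dk]].mean(0))
    k=(d*0+np.hypot(uu[0]-ball[0],uu[1]-ball[1])<9)&(g<70); p=W[k]; p=p[(p[:,2]>.15)]
    from scipy.optimize import least_squares
    C=least_squares(lambda q:np.linalg.norm(p-q,axis=1)-.018,np.median(p,0)-[0,0,.015],loss='soft_l1',f_scale=.002).x
    print(n,'ball',C.round(4),len(p))
    print('tin/mallet/blanks', [W[c[1],c[0]].round(3) for c in ([(391,160),(285,142),(193,163)] if n=='top' else [(462,287),(392,213),(325,200)])])
E
python3 m.py
```

```text
side thermo top 1307 z 0.0516 c [ 0.3733 -0.3374] sz [0.1512 0.2193] ang 87.08 med [ 0.4474 -0.365   0.0516]
side board 5344 z 0.0121 c [ 0.4038 -0.362 ] sz [0.2614 0.2409] ang 11.49 med [ 0.4412 -0.3832  0.0121]
side thermo all 2622 z 0.0512 c [ 0.4073 -0.4259] sz [0.2381 0.2568] ang 29.62 med [ 0.4363 -0.3801  0.0512]
side plate 897 z 0.1598 c [0.5302 0.05  ] sz [0.1031 0.1033] ang 6.67 med [0.527  0.046  0.1598]
side casting 2019 z 0.1497 c [0.5125 0.0668] sz [0.1641 0.2907] ang 8.4 med [0.5137 0.0315 0.1497]
side base 2303 z 0.0194 c [0.5997 0.2095] sz [0.6639 0.3749] ang 66.81 med [ 0.4601 -0.0057  0.0194]
side cap plane n [ 0.085 -0.812  0.577] c [ 0.5364 -0.0838  0.125 ] 533 at px [ 0.5345 -0.0855  0.1267] elev 35.2 az -84.1
patch 21 [ 0.5338 -0.0798  0.1307] [331.28571429 247.47619048]
side ball [0.4175 0.1942 0.2365] 114
tin/mallet/blanks [array([ 0.744, -0.297,  0.061]), array([0.802, 0.012, 0.085]), array([0.745, 0.253, 0.034])]
top thermo top 586 z 0.051 c [ 0.4506 -0.3381] sz [0.0344 0.1541] ang 8.56 med [ 0.4514 -0.3457  0.051 ]
top board 3228 z 0.0112 c [ 0.463  -0.3551] sz [0.2    0.2871] ang 0.24 med [ 0.4638 -0.347   0.0112]
top thermo all 732 z 0.05 c [ 0.4509 -0.3376] sz [0.0356 0.1551] ang 8.33 med [ 0.449  -0.3377  0.05  ]
top plate 1247 z 0.1602 c [0.5274 0.0591] sz [0.1063 0.2444] ang 1.18 med [0.5282 0.0525 0.1602]
top casting 3787 z 0.1494 c [0.5078 0.07  ] sz [0.1652 0.2883] ang 6.5 med [0.516  0.1138 0.1494]
top base 1483 z 0.0193 c [0.5279 0.1083] sz [0.2224 0.3601] ang 6.18 med [0.4418 0.033  0.0193]
top cap plane n [ 0.067 -0.791  0.608] c [ 0.5376 -0.0803  0.1262] 293 at px [ 0.5374 -0.0805  0.1248] elev 37.5 az -85.2
patch 109 [ 0.5376 -0.0817  0.126 ] [313.41284404 228.80733945]
top ball [0.4152 0.1944 0.2355] 192
tin/mallet/blanks [array([ 0.752, -0.296,  0.056]), array([ 0.792, -0.   ,  0.079]), array([0.743, 0.261, 0.04 ])]
```

```bash
cat >> h.py <<'E'
def plan(pos,rpy=None):
    o=get_obs(); A=R.from_euler('xyz',o['ee_rot']); p=o['tool_pos']
    B=A if rpy is None else R.from_euler('xyz',rpy)
    w=(A.inv()*B).as_rotvec()/.1; d=(np.array(pos)-p)/.04
    print('t',round(o['time'],2),'pos',p.round(4),'rpy',o['ee_rot'].round(3),'turn',w.round(2),'shift after turn',B.inv().apply(d).round(2),'shift w/o turn',A.inv().apply(d).round(2))
def unproj(s,u,v,z):
    K=np.array([[s['fx'],0,s['cx']],[0,s['fy'],s['cy']],[0,0,1.]])
    q=cv2.undistortPoints(np.array([[[u,v]]],float),K,np.array([s['k1'],0,0,0,0]))[0,0]
    Rm=cv2.Rodrigues(np.array(s['rvec'],float))[0]; t=np.array(s['tvec']).reshape(3)
    c=-Rm.T@t; d=Rm.T@np.r_[q,1]; return c+d*(z-c[2])/d[2]
E
python3 - <<'E'
from h import *
s=pickle.load(open('top0.pkl','rb'))
c=[unproj(s,u,v,.012)[:2] for u,v in((362,247),(452,236),(456,285),(371,299))]; print('board',np.round(c,3),np.mean(c,0).round(4))
S=pickle.load(open('side0.pkl','rb'));W=cloud(S)
# rod points in side view
m=np.zeros((480,640),bool); m[186:222,226:246]=1
m&=(W[...,0]<.435)&(W[...,2]>.12)
p=W[m];c0=p.mean(0);d=np.linalg.svd(p-c0)[2][0];d*=np.sign(d[2]);print('rod',len(p),c0.round(4),d.round(3),'lean',np.degrees(np.arctan2(d[1],d[2])))
plan([.416,.194,.32],[np.pi,0,3.25])
a=cv2.resize(s['image'][195:290,165:330],None,fx=4,fy=4,interpolation=2);b=cv2.resize(S['image'][160:260,205:300],None,fx=4,fy=3.8)
cv2.imwrite('pics/z1.png',cv2.resize(S['image'][160:270,205:365],None,fx=5,fy=5,interpolation=cv2.INTER_CUBIC))
E
```

```text
board [[ 0.512 -0.217]
 [ 0.546 -0.472]
 [ 0.408 -0.479]
 [ 0.368 -0.241]] [ 0.4584 -0.3524]
rod 262 [0.4243 0.1635 0.1748] [0.017 0.31  0.95 ] lean 18.08299233210315
t 0.1 pos [0.2123 0.5068 0.1656] rpy [-3.14  -0.     2.745] turn [-0.02 -0.01 -5.05] shift after turn [-4.22 -8.32 -3.86] shift w/o turn [-7.72 -5.25 -3.85]
```

View pics/z1.png

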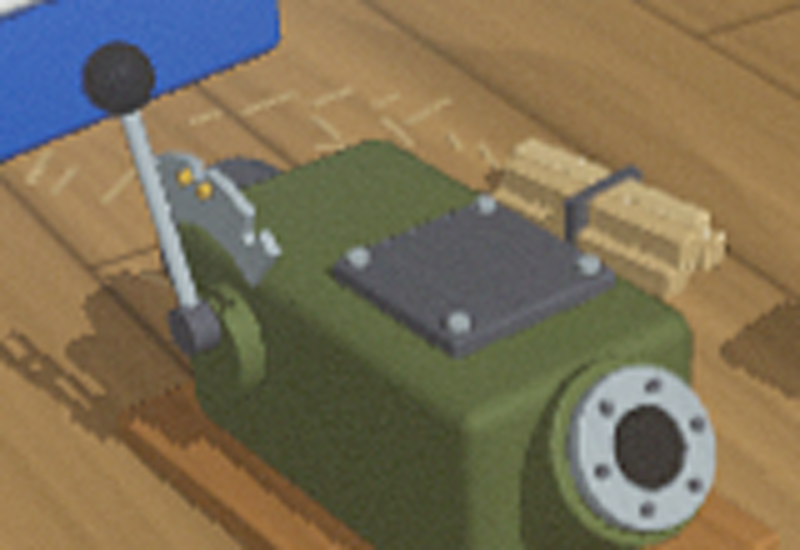

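Request:
drive_tool(commands=[[0, 0, -0.8, 0, 0, 0], [0, 0, -1, 0, 0, 0], [0, 0, -1, 0, 0, 0], [0, 0, -1, 0, 0, 0]], gripper=0)

```text
time: 0.6
tool_pos: [0.2124, 0.507, 0.3193]
ee_rot: [-3.141, -0.0, 2.745]
wrist_force: [-0.1, 0.0, 0.3]
width: 0.094
finger_force: 0.0
```

The crop shows the ball at (118,78), the hub at (195,325) and the brass studs near (195,184). The lever leans away from the cap, to the positive side.

Request:
drive_tool(commands=[[0, 0, 0, 0, 0, -1], [0, 0, 0, 0, 0, -1], [0, 0, 0, 0, 0, -1], [0, 0, 0, 0, 0, -1], [0, 0, 0, 0, 0, -1.05], [-0.5, -1, 0, 0, 0, 0], [-0.5, -1, 0, 0, 0, 0], [-0.5, -1, 0, 0, 0, 0], [-0.5, -1, 0, 0, 0, 0], [-0.5, -1, 0, 0, 0, 0], [-0.5, -1, 0, 0, 0, 0], [-0.5, -1, 0, 0, 0, 0], [-0.5, -1, 0, 0, 0, 0], [-0.2, -0.3, 0, 0, 0, 0], [0, 0, 0, 0, 0, 0]])

```text
refused, turn out of range in row 5
```

Run:
```python
from h import *
S=pickle.load(open('side0.pkl','rb'));W=cloud(S);I=S['image'].astype(int)
print('hub',W[223:228,242:247].reshape(-1,3)[::6].round(4))
k=np.zeros((480,640),bool);k[190:203,236:252]=1
k&=(I[...,2]-I[...,0]>50)&(I[...,2]>120); v,u=np.nonzero(k);print('studs',np.c_[u,v,].tolist(),W[k].round(3).tolist())
plan([.416,.194,.222],[np.pi,0,3.25])
```

```text
hub [[0.417  0.1419 0.1255]
 [0.4166 0.1353 0.1261]
 [0.4183 0.1338 0.1233]
 [0.4203 0.133  0.12  ]
 [0.423  0.1338 0.1157]]
studs [[236, 190], [243, 190], [244, 190], [245, 190], [246, 190], [247, 190], [248, 190], [249, 190], [250, 190], [251, 190], [245, 191], [246, 191], [247, 191], [248, 191], [249, 191], [246, 192], [247, 192], [241, 194], [242, 194], [240, 195], [241, 195], [242, 195], [243, 195], [241, 196], [242, 196], [245, 197], [246, 197], [244, 198], [245, 198], [246, 198], [245, 199]] [[0.573, 0.536, 0.0], [0.591, 0.517, 0.003], [0.596, 0.522, -0.001], [0.595, 0.51, 0.004], [0.599, 0.511, 0.003], [0.602, 0.511, 0.002], [0.604, 0.507, 0.003], [0.607, 0.505, 0.003], [0.611, 0.507, 0.001], [0.613, 0.502, 0.002], [0.594, 0.509, 0.001], [0.596, 0.506, 0.002], [0.598, 0.503, 0.003], [0.601, 0.5, 0.003], [0.605, 0.502, 0.001], [0.592, 0.498, 0.003], [0.596, 0.499, 0.001], [0.43, 0.157, 0.197], [0.432, 0.157, 0.196], [0.427, 0.156, 0.196], [0.428, 0.152, 0.197], [0.43, 0.151, 0.197], [0.433, 0.153, 0.195], [0.427, 0.151, 0.195], [0.43, 0.151, 0.194], [0.429, 0.133, 0.199], [0.434, 0.137, 0.196], [0.428, 0.137, 0.196], [0.43, 0.135, 0.196], [0.432, 0.134, 0.195], [0.429, 0.133, 0.194]]
t 0.6 pos [0.2124 0.507  0.3193] rpy [-3.141 -0.     2.745] turn [-0.01 -0.   -5.05] shift after turn [-4.21 -8.33  2.43] shift w/o turn [-7.72 -5.25  2.44]
```

Request:
drive_tool(commands=[[0, 0, 0, 0, 0, -1], [0, 0, 0, 0, 0, -1], [0, 0, 0, 0, 0, -1], [0, 0, 0, 0, 0, -1], [0, 0, 0, 0, 0, -1], [-0.5, -1, 0, 0, 0, 0], [-0.5, -1, 0, 0, 0, 0], [-0.5, -1, 0, 0, 0, 0], [-0.5, -1, 0, 0, 0, 0], [-0.5, -1, 0, 0, 0, 0], [-0.5, -1, 0, 0, 0, 0], [-0.5, -1, 0, 0, 0, 0], [-0.5, -1, 0, 0, 0, 0], [-0.2, -0.3, 0, 0, 0, 0], [0, 0, 0, 0, 0, 0]])

```text
time: 2.48
tool_pos: [0.414, 0.1943, 0.3182]
ee_rot: [3.141, -0.001, -3.04]
wrist_force: [-0.9, -0.1, 0.2]
width: 0.0939
finger_force: 0.0
```

Run:
```python
from h import *
plan([.416,.194,.222],[np.pi,0,3.25])
```

```text
t 2.48 pos [0.414  0.1943 0.3182] rpy [ 3.141e+00 -1.000e-03 -3.040e+00] turn [ 0.   -0.01 -0.07] shift after turn [-0.05 -0.01  2.4 ] shift w/o turn [-0.05 -0.01  2.4 ]
```

Request:
drive_tool(commands=[[0, 0, 0.8, 0, 0, 0], [0, 0, 0.8, 0, 0, 0], [0, 0, 0.5, 0, 0, 0], [0, 0, 0.3, 0, 0, 0], [0, 0, 0, 0, 0, 0]])

```text
time: 3.1
tool_pos: [0.4131, 0.1951, 0.2221]
ee_rot: [3.141, -0.001, -3.037]
wrist_force: [0.5, 0.2, -0.8]
width: 0.0944
finger_force: 0.0
```

Request:
drive_tool(commands=[[0, 0, 0, 0, 0, 0], [0, 0, 0, 0, 0, 0], [0, 0, 0, 0, 0, 0], [0, 0, 0, 0, 0, 0], [0, 0, 0, 0, 0, 0], [0, 0, 0, 0, 0, 0]], gripper=1)

```text
time: 3.85
tool_pos: [0.4139, 0.1943, 0.2226]
ee_rot: [3.142, -0.0, -3.038]
wrist_force: [0.3, -0.5, 0.8]
width: 0.0373
finger_force: 0.0
```

Request:
drive_tool(commands=[[0, -0.2, -0.06, 0, 0, 0], [0, -0.2, -0.06, 0, 0, 0], [0, -0.2, -0.05, 0, 0, 0], [0, -0.2, -0.03, 0, 0, 0], [0, -0.2, -0.02, 0, 0, 0], [0, -0.2, 0, 0, 0, 0], [0, 0, 0, 0, 0, 0], [0, 0, 0, 0, 0, 0], [0, 0, 0, 0, 0, 0]])

```text
time: 4.97
tool_pos: [0.4188, 0.1468, 0.2314]
ee_rot: [3.141, -0.0, -3.038]
wrist_force: [-0.8, -0.8, 0.0]
width: 0.0007
finger_force: 0.0
```

Run:
```python
from h import *
plan([.421,.1455,.231])
S=snap('side','side1')
cv2.imwrite('pics/z2.png',cv2.resize(S['image'][130:270,185:365],None,fx=4,fy=4,interpolation=cv2.INTER_CUBIC))
```

```text
t 4.97 pos [0.4188 0.1468 0.2314] rpy [ 3.141 -0.    -3.038] turn [0. 0. 0.] shift after turn [-0.05 -0.04  0.01] shift w/o turn [-0.05 -0.04  0.01]
```

View pics/z2.png

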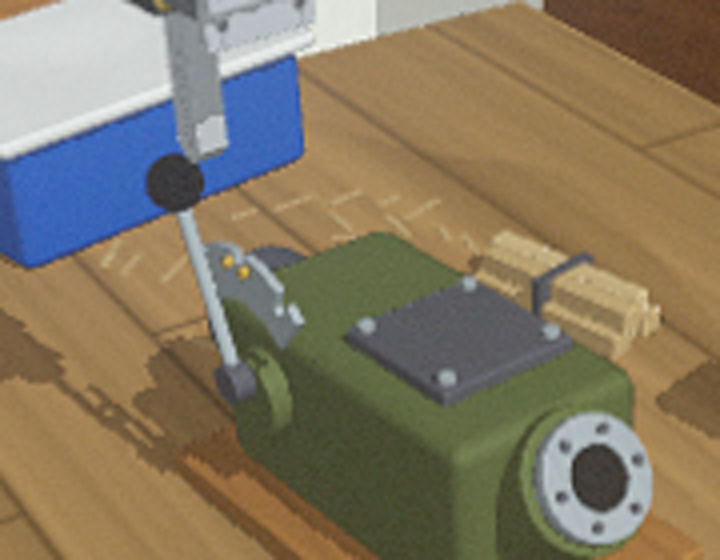

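The lever has hardly moved: the ball is at (175,182) in the crop, behind the fingers, which slipped off as they closed. I'll re-measure the ball.

```bash
cat >> h.py <<'E'
def ball(f,box):
    from scipy.optimize import least_squares
    s=pickle.load(open(f+'.pkl','rb')); W=cloud(s); I=s['image']; m=np.zeros((480,640),bool); m[box[1]:box[3],box[0]:box[2]]=1
    m&=(I.max(-1)<70)&(W[...,2]>.19)&(W[...,2]<.265)&(abs(W[...,0]-.42)<.04); p=W[m]
    C=least_squares(lambda q:np.linalg.norm(p-q,axis=1)-.018,np.median(p,0)-[0,0,.01],loss='soft_l1',f_scale=.002).x
    print('ball',C.round(4),len(p),'lean from z',np.arccos(np.clip((C[2]-.115)/.13,-1,1)).round(3),'from y',np.arcsin((C[1]-.1455)/.994/.13).round(3)); return C
E
python3 - <<'E'
from h import *
ball('side1',(215,160,245,190)); ball('side0',(215,160,245,190))
S=snap('top','top1'); cv2.imwrite('pics/z3.png',cv2.resize(S['image'][200:330,120:320],None,fx=4,fy=4,interpolation=cv2.INTER_CUBIC))
ball('top1',(180,245,230,285))
E
```

```text
ball [0.4174 0.1942 0.2366] 145 lean from z 0.361 from y 0.387
ball [0.4175 0.1942 0.2365] 114 lean from z 0.364 from y 0.386
ball [0.4152 0.1928 0.2374] 12 lean from z 0.343 from y 0.375
```

View pics/z3.png

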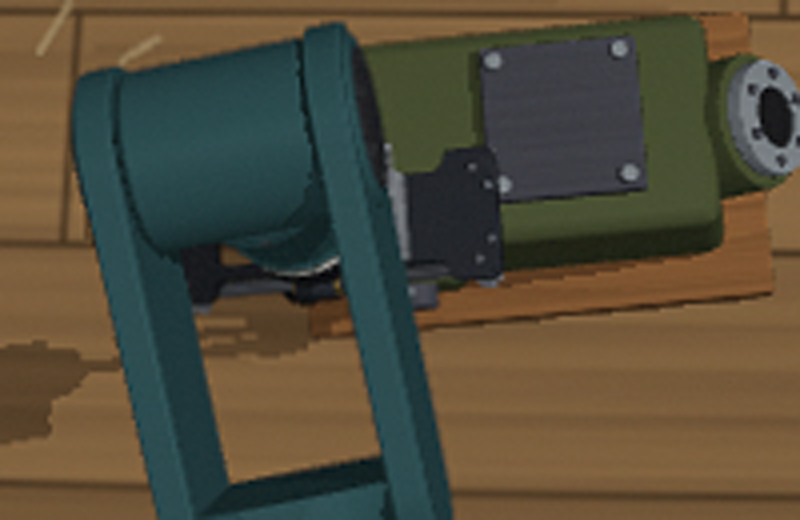

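The top view shows only the arm above the lever. Next I'll check where the fingertips really are.

Run:
```python
from h import *
S=pickle.load(open('side1.pkl','rb'));W=cloud(S)
Rm=cv2.Rodrigues(np.array(S['rvec'],float))[0]
K=np.array([[S['fx'],0,S['cx']],[0,S['fy'],S['cy']],[0,0,1.]])
for q in([.4188,.1468,.2314],[.4175,.1942,.2365],[.42,.1455,.245]):
    print(q,cv2.projectPoints(np.array([q]),S['rvec'],S['tvec'],K,np.array([S['k1'],0,0,0,0]))[0].ravel().round(1))
for v in range(140,172,3): print(v,[W[v,u].round(3).tolist() for u in range(228,242,3)])
```

```text
[0.4188, 0.1468, 0.2314] [237.1 184.2]
[0.4175, 0.1942, 0.2365] [228.  175.3]
[0.42, 0.1455, 0.245] [237.2 179.1]
140 [[0.41, 0.146, 0.346], [0.412, 0.134, 0.349], [0.418, 0.132, 0.348], [0.396, 0.064, 0.376], [0.404, 0.066, 0.373]]
143 [[0.41, 0.15, 0.337], [0.412, 0.136, 0.341], [0.418, 0.133, 0.341], [0.426, 0.136, 0.338], [0.643, 0.62, 0.124]]
146 [[0.409, 0.149, 0.33], [0.411, 0.136, 0.334], [0.417, 0.133, 0.334], [0.424, 0.133, 0.332], [0.632, 0.596, 0.124]]
149 [[0.41, 0.153, 0.322], [0.411, 0.138, 0.326], [0.416, 0.133, 0.327], [0.424, 0.134, 0.325], [0.632, 0.599, 0.113]]
152 [[0.408, 0.152, 0.315], [0.411, 0.141, 0.318], [0.416, 0.136, 0.318], [0.422, 0.133, 0.318], [0.633, 0.603, 0.1]]
155 [[0.41, 0.159, 0.304], [0.411, 0.143, 0.31], [0.415, 0.135, 0.312], [0.422, 0.134, 0.31], [0.43, 0.136, 0.307]]
158 [[0.409, 0.158, 0.297], [0.41, 0.141, 0.303], [0.414, 0.135, 0.305], [0.42, 0.132, 0.304], [0.43, 0.138, 0.299]]
161 [[0.581, 0.594, 0.083], [0.412, 0.149, 0.293], [0.414, 0.136, 0.297], [0.42, 0.134, 0.296], [0.428, 0.136, 0.293]]
164 [[0.578, 0.59, 0.075], [0.411, 0.15, 0.285], [0.412, 0.134, 0.291], [0.419, 0.134, 0.289], [0.428, 0.138, 0.285]]
167 [[0.58, 0.597, 0.06], [0.409, 0.147, 0.279], [0.412, 0.136, 0.283], [0.421, 0.139, 0.279], [0.429, 0.142, 0.275]]
170 [[0.416, 0.185, 0.255], [0.424, 0.186, 0.252], [0.413, 0.141, 0.272], [0.613, 0.602, 0.038], [0.626, 0.607, 0.032]]
```

Run:
```python
from h import *
for f,p in(('side0',(.2123,.5068,.1656)),('top0',(.2123,.5068,.1656)),('side1',(.4188,.1468,.2314))):
    S=pickle.load(open(f+'.pkl','rb'));W=cloud(S); p=np.array(p)
    m=(np.hypot(W[...,0]-p[0],W[...,1]-p[1])<.075)&(W[...,2]>.26 if f=='side1' else W[...,2]>.05)
    q=W[m]; i=np.argsort(q[:,2])[:12]; print(f,p,q[i].round(3).tolist())
    K=np.array([[S['fx'],0,S['cx']],[0,S['fy'],S['cy']],[0,0,1.]])
    print(cv2.projectPoints(p[None],S['rvec'],S['tvec'],K,np.array([S['k1'],0,0,0,0]))[0].ravel().round(1))
```

```text
side0 [0.2123 0.5068 0.1656] [[0.24, 0.554, 0.204], [0.193, 0.462, 0.206], [0.195, 0.459, 0.206], [0.188, 0.464, 0.207], [0.186, 0.464, 0.207], [0.234, 0.55, 0.207], [0.241, 0.553, 0.207], [0.236, 0.546, 0.208], [0.226, 0.552, 0.208], [0.19, 0.458, 0.208], [0.194, 0.461, 0.209], [0.229, 0.549, 0.209]]
[118.6 177.5]
top0 [0.2123 0.5068 0.1656] [[0.2, 0.458, 0.203], [0.198, 0.454, 0.207], [0.183, 0.459, 0.211], [0.238, 0.545, 0.212], [0.195, 0.451, 0.214], [0.2, 0.456, 0.215], [0.2, 0.46, 0.217], [0.181, 0.459, 0.217], [0.195, 0.452, 0.217], [0.198, 0.451, 0.219], [0.191, 0.454, 0.219], [0.188, 0.453, 0.219]]
[ 76.5 351. ]
side1 [0.4188 0.1468 0.2314] [[0.422, 0.145, 0.271], [0.428, 0.145, 0.272], [0.413, 0.141, 0.272], [0.411, 0.148, 0.273], [0.411, 0.141, 0.273], [0.419, 0.142, 0.273], [0.413, 0.152, 0.273], [0.412, 0.144, 0.274], [0.424, 0.142, 0.274], [0.415, 0.14, 0.275], [0.41, 0.156, 0.275], [0.429, 0.142, 0.275]]
[237.1 184.2]
```

In both pictures the fingertips stand 40 mm further back along the tool than the reported TCP. From here on I allow for that offset.

Request:
drive_tool(commands=[[0, 0.4, 0, 0, 0, 0], [0, 0.4, 0, 0, 0, 0], [0, 0.4, 0, 0, 0, 0], [0, 0, 0, 0, 0, 0], [0, 0, 0, 0, 0, 0], [0, 0, 0, 0, 0, 0], [-0.05, 0, 0.4, 0, 0, 0], [0, 0, 0.4, 0, 0, 0], [0, 0, 0.35, 0, 0, 0], [0, 0, 0, 0, 0, 0]], gripper=0)

```text
time: 6.32
tool_pos: [0.4147, 0.1941, 0.1833]
ee_rot: [-3.141, -0.004, -3.039]
wrist_force: [-0.2, 0.6, 0.2]
width: 0.0933
finger_force: 0.0
```

Request:
drive_tool(commands=[[0, 0, 0, 0, 0, 0], [0, 0, 0, 0, 0, 0], [0, 0, 0, 0, 0, 0], [0, 0, 0, 0, 0, 0], [0, 0, 0, 0, 0, 0], [0, 0, 0, 0, 0, 0], [0, 0, 0, 0, 0, 0], [0, 0, 0, 0, 0, 0]], gripper=1)

```text
time: 7.32
tool_pos: [0.4159, 0.1943, 0.1854]
ee_rot: [-3.141, -0.0, -3.039]
wrist_force: [0.0, -2.5, -0.3]
width: 0.0347
finger_force: 30.0
```

Request:
drive_tool(commands=[[0, -0.2, -0.06, 0, 0, 0], [0, -0.2, -0.06, 0, 0, 0], [0, -0.2, -0.05, 0, 0, 0], [0, -0.2, -0.03, 0, 0, 0], [0, -0.2, -0.02, 0, 0, 0], [0, -0.21, 0, 0, 0, 0], [0, 0, 0, 0, 0, 0], [0, 0, 0, 0, 0, 0], [0, 0, 0, 0, 0, 0]])

```text
time: 8.45
tool_pos: [0.4213, 0.1491, 0.1975]
ee_rot: [3.135, 0.005, -3.036]
wrist_force: [-1.8, 4.5, 7.9]
width: 0.0345
finger_force: 30.0
```

Run:
```python
from h import *
plan([.421,.1455,.192])
S=snap('side','side2'); ball('side2',(215,160,255,195))
W=cloud(S); m=np.zeros((480,640),bool); m[190:222,228:252]=1
m&=(W[...,0]<.435)&(W[...,2]>.13)&(abs(W[...,1]-.146)<.03)&(S['image'].min(-1)>110)
p=W[m];c0=p.mean(0);d=np.linalg.svd(p-c0)[2][0];d*=np.sign(d[2]);print('rod',len(p),c0.round(4),d.round(3))
```

```text
t 8.45 pos [0.4213 0.1491 0.1975] rpy [ 3.135  0.005 -3.036] turn [0. 0. 0.] shift after turn [ 0.02 -0.09  0.14] shift w/o turn [ 0.02 -0.09  0.14]
ball [0.422  0.1514 0.2467] 99 lean from z 0.0 from y 0.046
rod 143 [0.4235 0.1438 0.1767] [0.028 0.043 0.999]
```

Request:
drive_tool(commands=[[0, -0.12, 0.08, 0, 0, 0], [0, 0, 0, 0, 0, 0], [0, 0, 0, 0, 0, 0], [0, 0, 0, 0, 0, 0]])

```text
time: 9.0
tool_pos: [0.4221, 0.1433, 0.1964]
ee_rot: [3.138, 0.007, -3.037]
wrist_force: [-5.1, 2.7, 15.8]
width: 0.0347
finger_force: 30.0
```

Request:
drive_tool(commands=[[0, 0, 0, 0, 0, 0], [0, 0, 0, 0, 0, 0], [0, 0, 0, 0, 0, 0], [0, 0, 0, 0, 0, 0], [0, 0, 0, 0, 0, 0], [0, 0, -0.5, 0, 0, 0], [0, 0, -1, 0, 0, 0], [0, 0, -1, 0, 0, 0], [0, 0, -1, 0, 0, 0]], gripper=0)

```text
time: 10.12
tool_pos: [0.4212, 0.1416, 0.3322]
ee_rot: [3.142, -0.0, -3.038]
wrist_force: [0.2, 0.1, 0.6]
width: 0.0939
finger_force: 0.0
```

Run:
```python
from h import *
S=snap('side','side3'); ball('side3',(215,160,255,195))
W=cloud(S); m=np.zeros((480,640),bool); m[190:222,228:252]=1
m&=(W[...,0]<.435)&(W[...,2]>.13)&(abs(W[...,1]-.146)<.03)&(S['image'].min(-1)>110)
p=W[m];c0=p.mean(0);d=np.linalg.svd(p-c0)[2][0];d*=np.sign(d[2]);print('rod',len(p),c0.round(4),d.round(3))
# board by colour in top0
T=pickle.load(open('top0.pkl','rb')); I=T['image'].astype(int)
hsv=cv2.cvtColor(T['image'],cv2.COLOR_BGR2HSV); m=(hsv[...,2]>140); k=np.zeros((480,640),np.uint8); k[228:308,352:466]=m[228:308,352:466]
k=cv2.morphologyEx(k,cv2.MORPH_OPEN,np.ones((3,3))); c=max(cv2.findContours(k,0,1)[0],key=cv2.contourArea); r=cv2.minAreaRect(c)
v,u=cv2.boxPoints(r)[:,1],cv2.boxPoints(r)[:,0]
hull=cv2.convexHull(c)[:,0]; q=np.array([unproj(T,a,b,.012)[:2] for a,b in hull]); print('board',cv2.minAreaRect(q.astype(np.float32)))
plan([.452,-.348,.10],[np.pi,0,1.72])
```

```text
ball [0.4233 0.1434 0.2458] 140 lean from z 0.0 from y -0.016
rod 130 [0.4231 0.1412 0.178 ] [ 0.032 -0.003  0.999]
board ((0.4998738765716553, -0.34173583984375), (0.056403230875730515, 0.23878727853298187), 11.705163955688477)
t 10.18 pos [0.4228 0.1419 0.338 ] rpy [ 3.141  0.01  -3.038] turn [ 0.08  0.07 15.25] shift after turn [-12.22  -1.1    5.95] shift w/o turn [  0.59 -12.26   5.93]
```

Request:
drive_tool(commands=[[0, 0, 0, 0, 0, 1], [0, 0, 0, 0, 0, 1], [0, 0, 0, 0, 0, 1], [0, 0, 0, 0, 0, 1], [0, 0, 0, 0, 0, 1], [0, 0, 0, 0, 0, 1], [0, 0, 0, 0, 0, 1], [0, 0, 0, 0, 0, 1], [0, 0, 0, 0, 0, 1], [0, 0, 0, 0, 0, 1], [0, 0, 0, 0, 0, 1], [0, 0, 0, 0, 0, 1], [0, 0, 0, 0, 0, 1], [0, 0, 0, 0, 0, 1], [0, 0, 0, 0, 0, 1], [0, 0, 0, 0, 0, 0.2]])

```text
time: 12.18
tool_pos: [0.4214, 0.1416, 0.3309]
ee_rot: [-3.141, -0.0, 1.725]
wrist_force: [-0.2, 0.9, 0.2]
width: 0.0941
finger_force: 0.0
```

Request:
drive_tool(commands=[[-1, 0, 0, 0, 0, 0], [-1, 0, 0, 0, 0, 0], [-1, 0, 0, 0, 0, 0], [-1, 0, 0, 0, 0, 0], [-1, 0, 0, 0, 0, 0], [-1, 0, 0, 0, 0, 0], [-1, -0.1, 0, 0, 0, 0], [-1, -0.2, 0, 0, 0, 0], [-1, -0.2, 0.5, 0, 0, 0], [-1, -0.2, 1, 0, 0, 0], [-1, -0.2, 1, 0, 0, 0], [-1, -0.2, 1, 0, 0, 0], [-0.2, 0, 1, 0, 0, 0], [0, 0, 1, 0, 0, 0], [0, 0, 0, 0, 0, 0], [0, 0, 0, 0, 0, 0]])

```text
time: 14.18
tool_pos: [0.4535, -0.3478, 0.1128]
ee_rot: [3.14, 0.002, 1.725]
wrist_force: [-0.9, 0.0, 1.0]
width: 0.0937
finger_force: 0.0
```

Run:
```python
from h import *
plan([.452,-.348,-.02],[np.pi,0,1.72])
S=snap('side','side4'); cv2.imwrite('pics/z4.png',cv2.resize(S['image'][180:480,260:500],None,fx=2,fy=2))
W=cloud(S); m=np.zeros((480,640),bool); m[250:440,300:460]=1; m&=(abs(W[...,2]-.115)<.05)&(abs(W[...,1]+.35)<.1)&(abs(W[...,0]-.45)<.09); q=W[m]; i=np.argsort(q[:,2])[:15]; print(q[i].round(3).tolist())
```

```text
t 14.18 pos [ 0.4535 -0.3478  0.1128] rpy [3.140e+00 2.000e-03 1.725e+00] turn [0.02 0.02 0.05] shift after turn [ 0.   -0.04  3.32] shift w/o turn [ 0.01 -0.04  3.32]
[[0.502, -0.333, 0.152], [0.503, -0.338, 0.152], [0.503, -0.343, 0.153], [0.503, -0.346, 0.153], [0.408, -0.365, 0.153], [0.506, -0.348, 0.153], [0.406, -0.364, 0.154], [0.504, -0.348, 0.154], [0.504, -0.345, 0.154], [0.501, -0.337, 0.155], [0.407, -0.363, 0.155], [0.502, -0.338, 0.155], [0.505, -0.348, 0.156], [0.407, -0.365, 0.156], [0.503, -0.34, 0.156]]
```

View pics/z4.png

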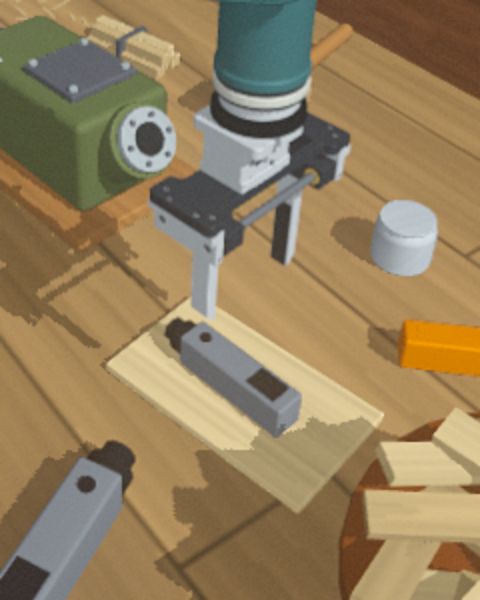

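The picture shows the open gripper in line above the thermometer, tips at z 0.152 when the tool reads 0.113, so the 40 mm offset holds. Descending.

Request:
drive_tool(commands=[[0, 0, 0.8, 0, 0, 0], [0, 0, 0.8, 0, 0, 0], [0, 0, 0.7, 0, 0, 0], [0, 0, 0.5, 0, 0, 0], [0, 0, 0.3, 0, 0, 0], [0, 0, 0.15, 0, 0, 0], [0, 0, 0, 0, 0, 0], [0, 0, 0, 0, 0, 0]])

```text
time: 15.22
tool_pos: [0.4534, -0.3479, -0.0178]
ee_rot: [3.14, 0.002, 1.725]
wrist_force: [-0.6, -0.3, 0.4]
width: 0.0939
finger_force: 0.0
```

Request:
drive_tool(commands=[[0, 0, 0, 0, 0, 0], [0, 0, 0, 0, 0, 0], [0, 0, 0, 0, 0, 0], [0, 0, 0, 0, 0, 0], [0, 0, 0, 0, 0, 0], [0, 0, 0, 0, 0, 0], [0, 0, 0, 0, 0, 0], [0, 0, 0, 0, 0, 0]], gripper=1)

```text
time: 16.23
tool_pos: [0.4528, -0.3473, -0.019]
ee_rot: [3.141, -0.0, 1.725]
wrist_force: [-0.6, -0.4, 0.3]
width: 0.0339
finger_force: 29.9
```

Run:
```python
from h import *
a=np.radians(6.2); n=np.array([np.cos(np.radians(35))*np.sin(a),-np.cos(np.radians(35))*np.cos(a),np.sin(np.radians(35))])
y=np.array([np.cos(a),np.sin(a),0]); B=np.c_[-n,y,np.cross(-n,y)]
r=R.from_matrix(B); pos=np.array([.537,-.0825,.1255])-B@[.1875,0,-.051]
print('goal',pos.round(4),r.as_euler('xyz').round(4)); plan(pos,r.as_euler('xyz')); plan([.45,-.347,pos[2]+.02])
```

```text
goal [ 0.5567 -0.2643  0.1913] [3.1416 0.6109 1.679 ]
t 16.23 pos [ 0.4528 -0.3473 -0.019 ] rpy [ 3.141 -0.     1.725] turn [ 0.14 -6.11  0.44] shift after turn [-1.55  2.81 -5.33] shift w/o turn [ 1.65  2.89 -5.26]
t 16.23 pos [ 0.4528 -0.3473 -0.019 ] rpy [ 3.141 -0.     1.725] turn [0. 0. 0.] shift after turn [ 0.02 -0.07 -5.76] shift w/o turn [ 0.02 -0.07 -5.76]
```

Request:
drive_tool(commands=[[0, 0, -0.2, 0, 0, 0], [0, 0, -0.4, 0, 0, 0], [0, 0, -0.8, 0, 0, 0], [0, 0, -0.8, 0, 0, 0], [0, 0, -0.8, 0, 0, 0], [0, 0, -0.8, 0, 0, 0], [0, 0, -0.8, 0, 0, 0], [0, 0, -0.4, 0, 0, 0], [0, 0, 0, 0, 0, 0]])

```text
time: 17.35
tool_pos: [0.4533, -0.3479, 0.1829]
ee_rot: [3.139, 0.003, 1.725]
wrist_force: [0.8, -0.1, -1.3]
width: 0.0335
finger_force: 29.9
```

Request:
drive_tool(commands=[[0, 0, 0, 0, -0.5, 0], [0, 0, 0, 0, -0.7, 0.1], [0, 0, 0, 0, -0.7, 0.1], [0, 0, 0, 0, -0.7, 0.1], [0, 0, 0, 0, -0.7, 0.1], [0, 0, 0, 0, -0.7, 0], [0, 0, 0, 0, -0.7, 0], [0, 0, 0, 0, -0.7, 0], [0, 0, 0, 0, -0.7, 0], [0, 0, 0, 0, 0, 0], [0, 0, 0, 0, 0, 0]])

```text
time: 18.73
tool_pos: [0.4525, -0.3473, 0.1803]
ee_rot: [3.134, 0.608, 1.681]
wrist_force: [0.8, -0.1, -0.1]
width: 0.0336
finger_force: 29.9
```

Run:
```python
from h import *
plan([.5567,-.2643,.1913],[3.1416,.6109,1.679])
```

```text
t 18.73 pos [ 0.4525 -0.3473  0.1803] rpy [3.134 0.608 1.681] turn [ 0.09 -0.03  0.02] shift after turn [ 1.3   2.81 -1.25] shift w/o turn [ 1.3   2.83 -1.22]
```

Request:
drive_tool(commands=[[0, 0.3, -0.2, 0.05, 0, 0], [0, 0.5, -0.4, 0.05, 0, 0], [0, 0.6, -0.4, 0, 0, 0], [0.2, 0.6, -0.25, 0, 0, 0], [0.3, 0.5, 0, 0, 0, 0], [0.2, 0.3, 0, 0, 0, 0], [0.1, 0, 0, 0, 0, 0], [0, 0, 0, 0, 0, 0], [0, 0, 0, 0, 0, 0]])

```text
time: 19.85
tool_pos: [0.5575, -0.2809, 0.2043]
ee_rot: [-3.141, 0.61, 1.679]
wrist_force: [0.0, 0.1, -2.5]
width: 0.0339
finger_force: 29.9
```

Run:
```python
from h import *
plan([.5567,-.2643,.1913],[3.1416,.6109,1.679])
S=snap('side','side5'); T=snap('top','top5')
cv2.imwrite('pics/z5.png',np.hstack([cv2.resize(S['image'][130:380,230:430],None,fx=2,fy=2),cv2.resize(T['image'][150:350,240:440],(400,400))[:, :].copy() if 0 else cv2.resize(T['image'][165:340,260:400],(400,500))]))
```

```text
t 19.85 pos [ 0.5575 -0.2809  0.2043] rpy [-3.141  0.61   1.679] turn [-0.   -0.01  0.  ] shift after turn [0.53 0.03 0.03] shift w/o turn [0.53 0.03 0.03]
```

View pics/z5.png

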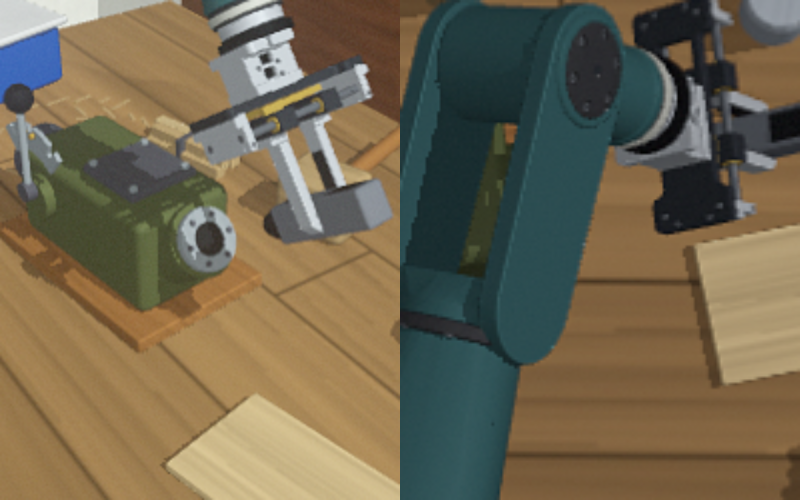

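The picture shows the thermometer tilted nose-down, facing the cap, with the gripper clear of the machine and the lever upright. Next I'll check its pose against the depth data.

Run:
```python
from h import *
o=get_obs(); B=R.from_euler('xyz',o['ee_rot']).as_matrix(); A=B@np.diag([1,-1,-1]); org=o['tool_pos']+B@[.0075,0,-.031]
S=pickle.load(open('side5.pkl','rb')); W=cloud(S); Q=(W-org)@A
m=(abs(Q[...,0])<.11)&(abs(Q[...,1])<.05)&(Q[...,2]>-.03)&(Q[...,2]<.06)&(W[...,2]>.1)
b=m&(abs(Q[...,1]-.017)<.008); q=Q[b]; print(len(q),'y face',np.median(q[:,1]).round(4))
c=b&(Q[...,2]<.036); q=Q[c]; print('x range',np.percentile(q[:,0],[0,1,5,50,95,99,100]).round(4))
for lo,hi in((-.07,-.04),(-.04,-.01),(.01,.04)):
    k=b&(Q[...,0]>lo)&(Q[...,0]<hi); print('x',lo,hi,'z',np.percentile(Q[k][:,2],[0,2,50,98,100]).round(4),'y',np.median(Q[k][:,1]).round(4))
u=m&(Q[...,0]>.05); print('nose',np.percentile(Q[u],[1,50,99],axis=0).round(4))
print('spot pred',(org+A@[.18,0,.02]).round(4))
# patch again from side3/side5 ring+patch plane
V=cloud(pickle.load(open('side5.pkl','rb'))); n=np.array([.0885,-.814,.574]); c0=np.array([.537,-.0825,.1255]); d=(V-c0)
h=d@n; rad=np.linalg.norm(d-h[...,None]*n,axis=-1); g=S['image'].max(-1)
k=(rad<.028)&(abs(h)<.01)&(g<75); print('patch px',k.sum(),'c',V[k].mean(0).round(4),'h',np.median(h[k]).round(4))
```

```text
961 y face 0.0155
x range [-0.0793 -0.0781 -0.0764 -0.0271  0.0545  0.0641  0.079 ]
x -0.07 -0.04 z [-0.0004  0.0013  0.0209  0.0393  0.04  ] y 0.0158
x -0.04 -0.01 z [-0.0006  0.0011  0.0237  0.057   0.0597] y 0.0161
x 0.01 0.04 z [-0.0003  0.001   0.0189  0.039   0.0395] y 0.0153
nose [[0.0509 0.0043 0.0069]
 [0.0609 0.0129 0.0218]
 [0.0782 0.0165 0.0352]]
spot pred [ 0.5378 -0.0991  0.1388]
patch px 180 c [ 0.5396 -0.0834  0.1259] h 0.0011
```

The pose matches the prediction within 2 mm. Closing the last 20 mm and holding.

Request:
drive_tool(commands=[[0.1, 0, 0, 0, 0, 0], [0.15, 0, 0, 0, 0, 0], [0.15, 0.02, 0, 0, 0, 0], [0.1, 0, 0, 0, 0, 0], [0, 0, 0, 0, 0, 0], [0, 0, 0, 0, 0, 0], [0, 0, 0, 0, 0, 0]])

```text
time: 20.82
tool_pos: [0.557, -0.2642, 0.1926]
ee_rot: [-3.141, 0.61, 1.68]
wrist_force: [-0.4, -0.5, -0.5]
width: 0.034
finger_force: 29.9
```

Request:
drive_tool(commands=[[0, 0, 0, 0, 0, 0], [0, 0, 0, 0, 0, 0], [0, 0, 0, 0, 0, 0], [0, 0, 0, 0, 0, 0], [0, 0, 0, 0, 0, 0], [0, 0, 0, 0, 0, 0], [0, 0, 0, 0, 0, 0], [0, 0, 0, 0, 0, 0], [0, 0, 0, 0, 0, 0], [0, 0, 0, 0, 0, 0], [0, 0, 0, 0, 0, 0], [0, 0, 0, 0, 0, 0], [0, 0, 0, 0, 0, 0], [0, 0, 0, 0, 0, 0], [0, 0, 0, 0, 0, 0], [0, 0, 0, 0, 0, 0], [0, 0, 0, 0, 0, 0], [0, 0, 0, 0, 0, 0], [0, 0, 0, 0, 0, 0], [0, 0, 0, 0, 0, 0]])

```text
time: 23.32
tool_pos: [0.5569, -0.2641, 0.1923]
ee_rot: [-3.141, 0.61, 1.68]
wrist_force: [-0.7, 0.3, -1.6]
width: 0.0338
finger_force: 29.9
```

Run:
```python
from h import *
o=get_obs(); B=R.from_euler('xyz',o['ee_rot']).as_matrix(); print('spot',(o['tool_pos']+B@[.1875,0,-.051]).round(4),o['qvel'].round(4))
S=pickle.load(open('top5.pkl','rb'))
S=snap('side','side6'); ball('side6',(215,160,255,195)); W=cloud(S)
# board: bright pixels near z=.012
I=S['image']; hsv=cv2.cvtColor(I,cv2.COLOR_BGR2HSV)
k=(abs(W[...,2]-.012)<.006)&(abs(W[...,0]-.457)<.13)&(abs(W[...,1]+.35)<.17)&(W[...,2]>.0075)
k=cv2.morphologyEx(k.astype(np.uint8),cv2.MORPH_OPEN,np.ones((5,5))); n,l,st,_=cv2.connectedComponentsWithStats(k); j=1+np.argmax(st[1:,4]); p=W[l==j]
print('board side',cv2.minAreaRect(p[:,:2].astype(np.float32)),p.mean(0).round(4),len(p))
plan([.4525,-.3473,.18],[np.pi,0,1.70])
```

```text
spot [ 0.537  -0.0823  0.1268] [ 0.0001  0.0004  0.0007 -0.0004  0.0001  0.0011]
ball [0.4233 0.1432 0.2455] 140 lean from z 0.0 from y -0.017
board side ((0.46098506450653076, -0.35056471824645996), (0.1424901932477951, 0.24095465242862701), 11.536970138549805) [ 0.4584 -0.3599  0.0121] 6957
t 23.38 pos [ 0.5569 -0.2641  0.1924] rpy [-3.141  0.61   1.68 ] turn [-0.07  6.1  -0.19] shift after turn [-1.73 -2.86  0.31] shift w/o turn [-1.28 -2.82  1.28]
```

Request:
drive_tool(commands=[[-0.2, 0, 0, 0, 0, 0], [-0.5, 0, 0, 0, 0, 0], [-0.6, -0.4, 0, 0, 0, 0], [0, -0.6, 0.3, 0, 0, 0], [0, -0.6, 0.4, 0, 0, 0], [0, -0.6, 0.4, 0, 0, 0], [0, -0.4, 0.2, 0, 0, 0], [0, 0, 0, 0, 0.4, 0], [0, 0, 0, 0, 0.7, 0], [0, 0, 0, 0, 0.7, 0], [0, 0, 0, 0, 0.7, 0], [0, 0, 0, 0, 0.7, 0], [0, 0, 0, 0, 0.7, 0], [0, 0, 0, 0, 0.7, 0], [0, 0, 0, 0, 0.7, 0], [0, 0, 0, 0, 0.5, 0], [0, 0, 0, 0, 0.3, 0], [0, 0, 0, 0, 0, 0], [0, 0, 0, 0, 0, 0]])

```text
time: 25.75
tool_pos: [0.4614, -0.3475, 0.1798]
ee_rot: [-3.141, 0.001, 1.68]
wrist_force: [-0.1, -0.4, -1.2]
width: 0.0342
finger_force: 29.9
```

Run:
```python
from h import *
plan([.462,-.358,-.018],[np.pi,0,1.70])
```

```text
t 25.75 pos [ 0.4614 -0.3475  0.1798] rpy [-3.141e+00  1.000e-03  1.680e+00] turn [-0.    0.01 -0.2 ] shift after turn [-0.26 -0.02  4.95] shift w/o turn [-0.26 -0.01  4.95]
```

Request:
drive_tool(commands=[[-0.25, 0, 0.4, 0, 0, 0], [0, 0, 0.8, 0, 0, 0], [0, 0, 0.8, 0, 0, 0], [0, 0, 0.8, 0, 0, 0], [0, 0, 0.8, 0, 0, 0], [0, 0, 0.6, 0, 0, 0], [0, 0, 0.35, 0, 0, 0], [0, 0, 0.2, 0, 0, 0], [0, 0, 0.1, 0, 0, 0], [0, 0, 0.05, 0, 0, 0], [0, 0, 0, 0, 0, 0], [0, 0, 0, 0, 0, 0], [0, 0, 0, 0, 0, 0]])

```text
time: 27.38
tool_pos: [0.4626, -0.3575, -0.016]
ee_rot: [-3.141, 0.0, 1.68]
wrist_force: [0.5, -0.5, -1.3]
width: 0.034
finger_force: 29.9
```

Request:
drive_tool(commands=[[0, 0, 0.04, 0, 0, 0], [0, 0, 0.03, 0, 0, 0], [0, 0, 0, 0, 0, 0], [0, 0, 0, 0, 0, 0]])

```text
time: 27.88
tool_pos: [0.4624, -0.3574, -0.019]
ee_rot: [-3.141, -0.0, 1.68]
wrist_force: [-1.0, 0.1, 1.7]
width: 0.0338
finger_force: 29.9
```

Request:
drive_tool(commands=[[0, 0, 0, 0, 0, 0], [0, 0, 0, 0, 0, 0], [0, 0, 0, 0, 0, 0], [0, 0, 0, 0, 0, 0], [0, 0, 0, 0, 0, 0], [0, 0, 0, 0, 0, 0], [0, 0, -0.3, 0, 0, 0], [0, 0, -0.8, 0, 0, 0], [0, 0, -1, 0, 0, 0], [0, 0, -1, 0, 0, 0], [0, 0, -1, 0, 0, 0], [0, 0, 0, 0, 0, 0], [0, 0, 0, 0, 0, 0]], gripper=0)

```text
time: 29.5
tool_pos: [0.4622, -0.3571, 0.1444]
ee_rot: [-3.141, -0.001, 1.68]
wrist_force: [-0.4, 0.4, -1.5]
width: 0.094
finger_force: 0.0
```

Run:
```python
from h import *
S=snap('side','side7'); ball('side7',(215,160,255,195)); W=cloud(S)
m=(abs(W[...,2]-.052)<.006)&(abs(W[...,0]-.46)<.09)&(abs(W[...,1]+.35)<.12); p=W[m]; print(np.median(p[:,2]).round(4),cv2.minAreaRect(p[:,:2].astype(np.float32)),len(p))
A=np.c_[p[:,:2],np.ones(len(p))]; print('slope',np.linalg.lstsq(A,p[:,2],rcond=None)[0][:2].round(3))
cv2.imwrite('pics/z7.png',S['image'])
```

```text
ball [0.4231 0.1434 0.2455] 106 lean from z 0.0 from y -0.016
0.0518 ((0.4620095491409302, -0.35247987508773804), (0.03577962517738342, 0.14968177676200867), 4.830151557922363) 1045
slope [0.052 0.001]
```

View pics/z7.png

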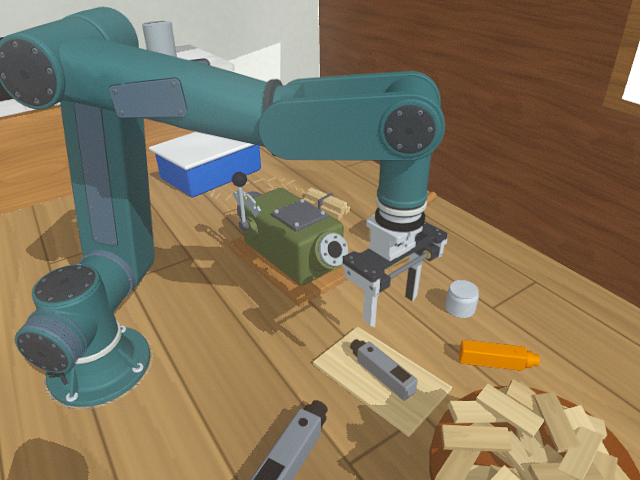

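The thermometer lies flat in the middle of the board at (385,368). The lever is upright with its ball at (239,179), the tin (462,298) and blanks (325,200) look unmoved, the mallet is hidden behind the arm, and the gripper is clear.

```bash
python3 -c "
from bench import close_job; print(close_job())"
```

```text
the job is handed in; nothing more can be done
None
```

I handed the job in at about 29.5 s: the lever is upright, the thermometer was held on the patch for over 2 s, and it is back flat within about 5 mm of the board's centre. No verdict was shown; my first try at the lever passed above the ball without touching it, because the fingertips sit 40 mm short of the reported TCP.

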